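Weigh the waste pail on a hand-held spring balance

TASK

Weigh the lidded waste pail: take the spring balance out of the fork of its stand by its grip, catch its hook under the upward kink in the middle of the pail's wire handle, and lift the pail out of its spill tray. Finish while still holding the balance by its grip, upright, with the pail hanging level and still from the hook alone, straight above the tray and clearly higher than the tray's rim, so that the weight can be read. Do not let the pail tip over, and leave the other things on the worktop alone.

Things in the scene. Friction and masses are not known exactly. Their poses are not given: they have to be found in the camera images.
- holder: Fixed stand: grey base plate 150 x 110 mm, rod 78 mm behind the balance (its top 163 mm up) and a level steel fork, top side 135 mm above the worktop. Origin on the worktop below the balance's axis; x points from the fork's open front to the rod. Slot 29 mm wide, open to -x; arms end 25 mm before the axis in 3 mm high lips. To free the balance raise it 6 mm or more, then draw it 60 mm along -x.
- balance_grip (a point): Centre of the spring balance's grip: flat-sided grey block with black ribs, 20 mm thick (x), 44 wide (y), 50 high (z), a 7 mm high screw on top. Its underside, 25 mm below this point, rests on the fork; its axes start along the holder's. Grip it across the 20 mm from above. Below it are a clear tube (23 mm wide, 56 mm long) and the barrel with the hook.
- hook_seat (a point): Where a wire rests in the hook: on the balance's axis, 125.5 mm below balance_grip when unloaded. The hook is a J of 5 mm wire in the balance's x-z plane: back 9 mm to -x of the axis, tip 9 mm to +x (open to +x, the rod's side in the stand). Measured from this point: lowest part 7 mm below, top of the tip 8 mm above, shank's bend 34 mm above; a 4 mm wire enters from +x 11 to 31 mm above.
- hook (a joint): How far the hook is drawn out of the balance, m: 0 to 0.032, growing downwards, against a spring of 350 N/m with slight damping (a 0.5 kg pail draws it about 14 mm). The hook does not turn against the grip.
- balance: The spring balance as a whole, 0.15 kg; origin at the centre of the underside of the grip block, 25 mm below balance_grip; same axes.
- tray: Fixed plain grey spill tray, 150 x 150 mm, rim 20 mm above the worktop, wall and floor 4 mm thick. Origin under its centre.
- pail: White plastic pail with closed lid: 106 mm wide at the lid, 87 mm at the foot, 62 mm high without the handle, 0.35 to 0.7 kg. Origin at the centre of its underside, z up; it stands on the tray's floor. The wire handle is hinged at ears at y = +-56 mm, 44 mm above the underside, so the handle spans the pail's y.
- bail_top (a point): Top (wire centre) of the kink in the pail's handle: 67 mm from the hinge line, 111 mm above the pail's underside when upright. Wire 4 mm thick. The kink is an upside-down V, 20 mm wide at its foot and 11 mm high; beside it the handle falls away gently. y runs along the wire. The hook comes in along x, from either side, below the wire, and rises into the kink.
- bail (a joint): Lean of the handle, rad: 0 is upright, positive leans to the pail's +x. A stiff hinge: it stays where it is until it is pulled.
- vial: Bystander: amber vial with a screw cap, 28 mm wide, 53 mm high. Leave alone.
- nut: Bystander: hexagon tube fitting of brass colour, 17 x 19 x 22 mm. Leave alone.
- nut2: Bystander: grey hexagon tube fitting, 17 x 19 x 22 mm. Leave alone.
- marker: Bystander: felt marker lying on the worktop, 129 mm long. Leave alone.
- mouse: Bystander: computer mouse, 105 x 58 x 36 mm. Leave alone.
Mind the look-alikes: they are no part of the job. What is shaped like the balance but green or yellow is not meant.

How it is judged:
On the way, in this order (a step that is already met when the one before it is completed fails the run):
1. the balance has been taken out of the fork (horizontal distance between balance_grip and holder above 0.055 m), for 0.2 s.
2. the hook carries the pail's handle (contact force between balance and pail above 1.5 N and value of joint hook above 0.005 m), for 0.2 s.
At the end, for the whole second after the job is handed in: Balance held by the gripper, upright within 10 degrees; pail hangs in the hook by its handle's kink (within 8 mm), underside 40 mm or more above the worktop, level within 7 degrees, still (40 mm/s, 0.5 rad/s), within 70 mm of the tray's centre, touching nothing but the hook (height (world z) of pail above 0.04 m and angle between pail's own z axis and vertical below 0.12 rad and horizontal distance between pail and tray below 0.07 m and linear speed of pail below 0.04 m/s and angular speed of pail below 0.5 rad/s and value of joint hook above 0.007 m and contact force between balance and pail above 2.5 N and distance between hook_seat and bail_top below 0.008 m and angle between balance_grip's own z axis and vertical below 0.17 rad and contact force between the fingers and balance above 2 N and contact force between each of the arm, the fingers, holder and pail below 0.2 N and contact force between holder and balance below 0.2 N); the arm keeps its last pose, push and grip.
It fails at once if the pail tips over (by more than 30 degrees) (angle between pail's own z axis and vertical above 0.52 rad).
It fails at once if a bystander is moved by more than 20 mm (distance of any of vial, nut, nut2, marker, mouse from where it was at the start of the episode above 0.02 m).
It also fails if it takes over 50 s, if anything falls off the work surface, if the arm or the gripper's body presses on something with over 40 N, if the wrist force passes 120 N, or if a joint passes its speed limit or range.

ROBOT

A 6-joint arm with a two-finger parallel gripper is mounted at the origin on a cart in front of the work surface, level with it; the furniture and walls round the work are solid. World frame = base frame: x ahead of the robot, y to its left, z up, the work surface at z = 0. Lengths are in m, angles in rad, forces in N, time in s.
With the tool pointing down it reaches from about 0.25 to 0.85 m from the base axis. Payload 12.5 kg.
Tool frame: the origin (TCP) lies on the centre line of the jaws, within the pads' length; the fingertips stand r.tips_ahead ahead of it and the grasp point (between the pads) is the TCP (r.tips_ahead is the distance from the TCP to the fingertips, in m); z points along the fingers, y is the direction in which the jaws open and shut (so a half turn about z gives the same grasp; the last joint's range is limited). The gripper opens to 93 mm and grips with 3 to 60 N. Pads are 15 mm wide; open, the fingers measure 128 mm over their backs; the gripper's body (75 mm by 188 mm) begins 65 mm behind the grasp point.
Start: joints at [1.017, 0.351, 1.652, -0, 1.139, -0.085], TCP at [0.248, 0.491, 0.238] pointing down, gripper open.
Joint ranges: [-2.75, 2.75], [-0.79, 2.1], [0.01, 2.65], [-1.57, 4.71], [0.07, 3.14], [-2.87, 2.87]. Speed limits (rad/s): [2.22, 2.22, 2.79, 3.14, 3.14, 3.14].

INTERFACE

Orientations are given as a rotation vector (axis times angle).
In Python, from station import r gives the robot as it stands. The module is installed in compiled form; this text tells all that it offers. Calls block until the motion is done:
- r.move_to(position, orientation): joint-space move of the TCP to a pose.
- r.line_to(position, ori=None, feed=0.15, stop_force=None): straight line of the TCP; ori=None keeps the orientation; feed is the mean speed in m/s. With stop_force (N) it stops when the force on the tool has changed by that much, and returns True; else False.
- r.set_joints(angles): joint-space move.
- r.open_gripper() and r.gripper_close(force=None): open the fingers fully, or close them until they stop; force is the grip in N (None keeps the last).
- r.dwell(seconds).
- r.ik(position, orientation): joint angles nearest the present ones, or None.
- r.get_state(): the state.
- r.snapshot(name): name is "side" or "top" or "wrist"; returns a dict with "pixels" (420x560x3 uint8, blue, green, red), "fx", "fy", "cx", "cy" (pixels), "R" (3x3) and "t" (3): a world point X has camera coordinates R X + t; the wrist camera has in their place "mount" (4x4, takes a point from camera to tool coordinates, whose origin is the TCP and whose axes are the flange's). Camera axes: x right, y down, z forward; pixel columns grow to the right and rows downward; lengths in m; the calibration is good to about 2 mm. A picture is of the moment at which its call begins: read the wrist's pose just before it. There is no depth.
A pose or a line that the arm cannot do raises r.MotionError and nothing moves.
- r.job_done(): hands the job in, once; it reports no verdict.
Trained networks look in a picture, given as the dict that the camera call returned (one of the last four; its "shot" number tells which), for a name from the list of things; names that differ only in an ending like _2 or _b are one class to them, and where a whole thing is asked for, a point or a joint stands for the part that bears it (a point fixed in the world has none). Each returns a list of dicts, best first, with "confidence" (0 to 1); they miss things now and then, are a little off and sometimes report something else, mostly with a low value. They report only what shows in the picture. A call takes as long as a camera call. They do not tell look-alikes from the thing itself.
- r.boxes_of(picture, query): "at" ([column, row] in pixels, amid what is visible of it).
- r.trace(picture, query): "pixels" (420x560 bool, what is visible of it) and "at" ([column, row] in pixels, amid what is visible of it).
- r.pinpoint(picture, query): "at" ([column, row] in pixels: a listed point, or the origin of a listed thing).
The state is a dict: "time": time; "qpos": joint angles; "qvel": joint speeds; "joint_torque": joint torques, N m; "tcp_pos": TCP position; "eef_rot": TCP orientation; "contact_force": force on the tool from outside, world axes, zero at the start; "torque": the same for the moment, N m; "width": finger opening in m.
Only numpy, scipy, OpenCV 4.12 (cv2) and the standard library are available. Lean on these libraries where they do the work, as an engineer would, in place of code of your own. Each camera call takes 0.05 s, during which the arm holds its last target.

## Working session

There is one attempt and no reset: what is moved stays moved. The work goes in short steps, each a Python script; the robot and the scene stay as the last script left them, time stands still between calls to the robot, and variables do not carry over. Pictures are saved under pics/ and viewed, and the job is handed in when it is done.

```bash
mkdir -p pics; ls
python3 - <<'E'
from station import r
import cv2,pickle
s=r.get_state();print(s['time'],s['tcp_pos'],s['eef_rot'],r.tips_ahead)
for n in("side","top","wrist"):
    p=r.snapshot(n);cv2.imwrite(f"pics/a_{n}.png",p["pixels"])
    pickle.dump(p,open(f"a_{n}.pkl","wb"))
    print(n,p['fx'],p.get('R'),p.get('t'),p.get('mount'))
    for q in("balance_grip","hook_seat","bail_top","pail","tray","holder"):
        print(q,[(x['at'],round(x['confidence'],2)) for x in r.pinpoint(p,q)])
print(r.get_state()['time'])
E
```

```text
pics
0.0 [0.24829751 0.4903734  0.23710169] [-7.29602773e-01 -3.05531697e+00  1.80133611e-03] 0.019
side 546.2986732416526 [[ 0.88271123 -0.46963474 -0.01625092]
 [-0.24922388 -0.43855522 -0.8634563 ]
 [ 0.39838215  0.76623269 -0.50416181]] [-0.42345047  0.19526055  1.22593078] None
balance_grip [([310.8, 205.1], 0.87), ([260.2, 235.9], 0.8), ([366.4, 257.6], 0.78), ([356.5, 231.3], 0.6)]
hook_seat [([311.7, 253.1], 0.6), ([365.0, 305.0], 0.59), ([258.8, 277.4], 0.51), ([354.8, 277.3], 0.48)]
bail_top [([243.5, 175.0], 0.43)]
pail [([308.6, 252.5], 0.46)]
tray [([244.8, 210.8], 0.61)]
holder [([314.9, 256.3], 0.93)]
top 430.3042378397407 [[-0.07480307 -0.99718772 -0.00459833]
 [-0.97692278  0.0742065  -0.20028801]
 [ 0.20006597 -0.01048994 -0.97972627]] [0.0040404  0.48558459 1.02928086] None
balance_grip [([369.4, 159.3], 0.63), ([333.6, 245.6], 0.63), ([413.1, 175.0], 0.62), ([324.9, 182.1], 0.57)]
hook_seat []
bail_top [([201.4, 215.3], 0.48)]
pail [([209.8, 215.9], 0.58)]
tray [([324.5, 182.2], 0.34)]
holder [([315.4, 199.1], 0.96), ([259.5, 209.4], 0.55)]
wrist 323.8842976767928 None None [[-3.17698384e-04 -9.65415030e-01 -2.60717701e-01  7.22362969e-02]
 [ 9.99999934e-01 -2.60279847e-04 -2.54759409e-04 -2.32458154e-04]
 [ 1.78088999e-04 -2.60717765e-01  9.65415048e-01 -1.47015711e-01]
 [ 0.00000000e+00  0.00000000e+00  0.00000000e+00  1.00000000e+00]]
balance_grip []
hook_seat []
bail_top []
pail []
tray []
holder []
1.05
```

View pics/a_side.png

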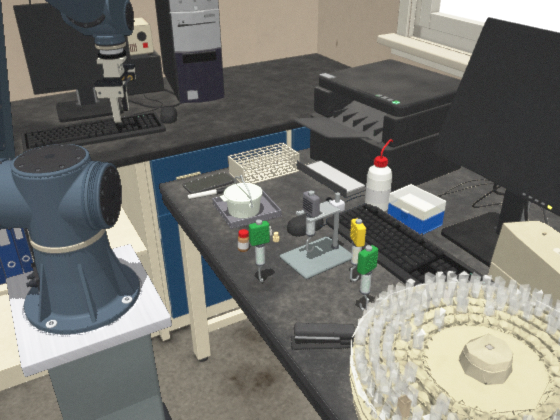

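View pics/a_top.png

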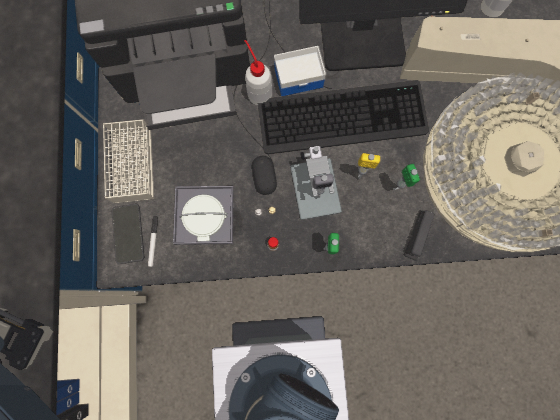

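```bash
cat > h.py <<'E'
import numpy as np,cv2,pickle
from scipy.optimize import least_squares
from scipy.spatial.transform import Rotation as Ro
def cam(p,tcp=None,rot=None):
    K=np.array([[p['fx'],0,p['cx']],[0,p['fy'],p['cy']],[0,0,1]])
    if 'R' in p and p['R'] is not None: R,t=np.array(p['R']),np.array(p['t'])
    else:
        T=np.eye(4);T[:3,:3]=Ro.from_rotvec(rot).as_matrix();T[:3,3]=tcp
        Mi=np.linalg.inv(T@np.array(p['mount']));R,t=Mi[:3,:3],Mi[:3,3]
    return K,R,t
def proj(c,X):
    K,R,t=c;q=(K@(R@np.atleast_2d(X).T+t[:,None])).T;return q[:,:2]/q[:,2:]
def tri(cs,uvs):
    f=lambda X:np.concatenate([proj(c,X)[0]-u for c,u in zip(cs,uvs)])
    s=least_squares(f,[0.5,0.1,0.1]);return s.x,np.round(s.fun,1)
def onz(c,uv,z):
    K,R,t=c;d=R.T@np.linalg.inv(K)@np.array([uv[0],uv[1],1.]);o=-R.T@t;return o+d*(z-o[2])/d[2]
E
python3 - <<'E'
from h import *
s=pickle.load(open('a_side.pkl','rb'));t=pickle.load(open('a_top.pkl','rb'));cs,ct=cam(s),cam(t)
for n,a,b in (("grip",(310.8,205.1),(324.9,182.1)),("bail",(243.5,175),(201.4,215.3))):
    print(n,tri([cs,ct],[a,b]))
print('holder',onz(cs,(314.9,256.3),0),onz(ct,(315.4,199.1),0))
for n,c in(("tray corners",[(177,187),(232,187),(232,242),(175,242)]),):
    P=np.array([onz(ct,u,0.02) for u in c]);print(P,P.mean(0))
print('pail lid',onz(ct,(204,213),0.066))
def crop(p,x,y,w,h,k): return cv2.resize(p['pixels'][y:y+h,x:x+w],None,fx=k,fy=k,interpolation=cv2.INTER_CUBIC)
cv2.imwrite('pics/c1.png',crop(s,200,150,190,150,4))
cv2.imwrite('pics/c2.png',crop(t,165,140,190,120,4))
E
```

```text
grip (array([ 0.50757729, -0.13969282,  0.15997411]), array([ 0.2, -0.1, -0.1,  0.2]))
bail (array([0.46544559, 0.14800071, 0.11948603]), array([-2.4,  0.5,  0.6, -2. ]))
holder [ 0.53176166 -0.12426573  0.        ] [ 0.50456039 -0.13065846  0.        ]
[[0.55966852 0.22718079 0.02      ]
 [0.54879738 0.08445738 0.02      ]
 [0.40551464 0.09207901 0.02      ]
 [0.41640396 0.23619676 0.02      ]] [0.48259613 0.15997849 0.02      ]
pail lid [0.47639046 0.15218226 0.066     ]
```

View pics/c1.png

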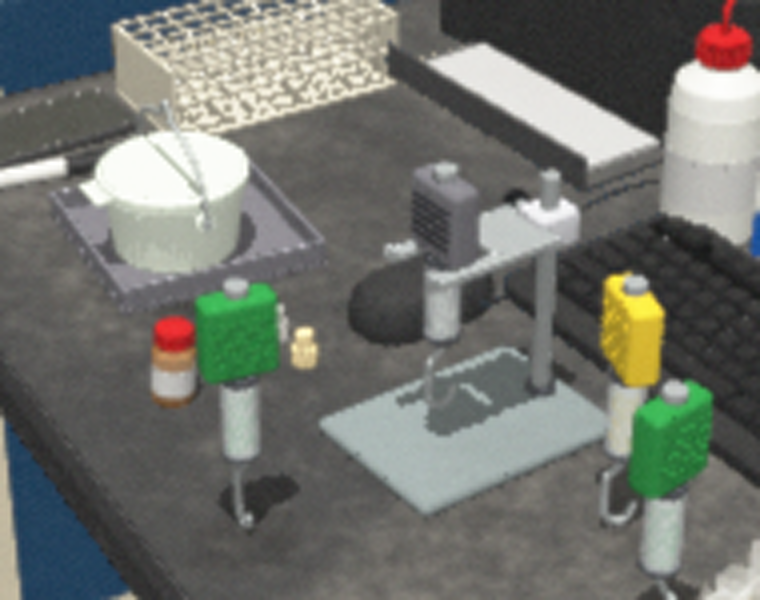

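View pics/c2.png

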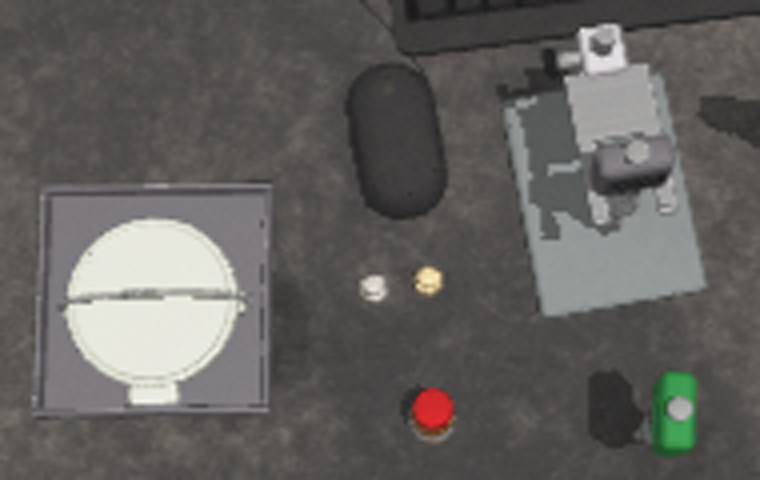

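The grey one in the fork (side 311,205; top 325,182) is the balance. The green ones (side 260,236 and 367,258) and the yellow one (357,231) stand free and are the wrong colour. The enlarged crop confirms this. Next I'll take close wrist views of both stations.

```bash
cat >> h.py <<'E'
def down(yaw): # tool y along world yaw dir, z down
    y=np.array([np.cos(yaw),np.sin(yaw),0]);z=np.array([0,0,-1.]);x=np.cross(y,z)
    return Ro.from_matrix(np.c_[x,y,z]).as_rotvec()
E
python3 - <<'E'
from h import *
from station import r
t=pickle.load(open('a_top.pkl','rb'));ct=cam(t)
g=lambda x,y,z:onz(ct,(165+x/4,140+y/4),z)
print('ears',g(62,303,.048),g(248,299,.048)); print('rodtop',g(603,40,.163))
print('plate',g(705,288,.004),g(545,315,.004))
for yaw in (0,np.pi):
    for p in([.47,.15,.36],[.5,-.14,.33],[.5,-.14,.17]):print(yaw,p,r.ik(p,down(yaw)))
def shot(p,yaw,n):
    r.move_to(p,down(yaw));s=r.get_state();q=r.snapshot('wrist')
    cv2.imwrite(f'pics/{n}.png',q['pixels']);pickle.dump((q,s),open(n+'.pkl','wb'))
    for k in("balance_grip","bail_top","pail","tray","holder"):
        print(n,k,[(np.round(x['at'],1),round(x['confidence'],2)) for x in r.pinpoint(q,k)])
    print(s['time'],s['tcp_pos'],s['contact_force'])
yaw=0 
shot([.47,.13,.36],yaw,'w1')
shot([.50,-.20,.33],yaw,'w2')
E
```

```text
ears [0.47744304 0.21408177 0.048     ] [0.47118437 0.09799443 0.048     ]
rodtop [ 0.58467332 -0.12592374  0.163     ]
plate [ 0.46436222 -0.19418526  0.004     ] [ 0.45447148 -0.08884688  0.004     ]
0 [0.47, 0.15, 0.36] [ 2.14538180e-01  1.41856650e-01  1.61869853e+00 -4.44089210e-16
  1.38103747e+00  2.14538180e-01]
0 [0.5, -0.14, 0.33] [-3.62684500e-01  2.12110035e-01  1.60572705e+00 -4.44089210e-16
  1.32375557e+00 -3.62684500e-01]
0 [0.5, -0.14, 0.17] [-3.62684500e-01  3.79371852e-01  1.79735928e+00 -4.44089210e-16
  9.64861521e-01 -3.62684500e-01]
3.141592653589793 [0.47, 0.15, 0.36] None
3.141592653589793 [0.5, -0.14, 0.33] [-0.3626845   0.21211003  1.60572705  0.          1.32375557  2.77890815]
3.141592653589793 [0.5, -0.14, 0.17] [-0.3626845   0.37937185  1.79735928  0.          0.96486152  2.77890815]
w1 balance_grip [(array([209.3, 380. ]), 0.74)]
w1 bail_top [(array([283.4, 161. ]), 0.59)]
w1 pail [(array([282.1, 151.8]), 0.78)]
w1 tray [(array([235. , 252.3]), 0.55)]
w1 holder []
2.6667 [0.46978438 0.1306538  0.35968603] [ 0.04730624 -0.29967193  0.47172439]
w2 balance_grip [(array([331.5, 237.8]), 0.92), (array([290.9, 130.2]), 0.87), (array([154.9, 143.1]), 0.87), (array([294.8, 306.9]), 0.65)]
w2 bail_top []
w2 pail []
w2 tray []
w2 holder [(array([286.8, 127.3]), 0.9)]
4.225 [ 0.50024416 -0.19910626  0.33016506] [ 0.57613607  0.36591673 -0.03410932]
```

View pics/w1.png

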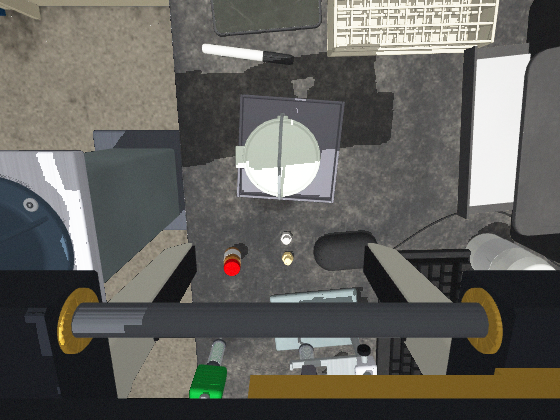

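View pics/w2.png

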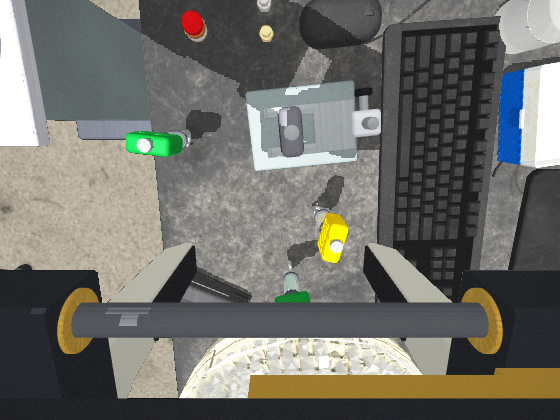

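Run:
```python
from h import *
q1,s1=pickle.load(open('w1.pkl','rb'));q2,s2=pickle.load(open('w2.pkl','rb'))
c1=cam(q1,s1['tcp_pos'],s1['eef_rot']);c2=cam(q2,s2['tcp_pos'],s2['eef_rot'])
s=pickle.load(open('a_side.pkl','rb'));t=pickle.load(open('a_top.pkl','rb'));cs,ct=cam(s),cam(t)
print('grip tri',tri([cs,ct,c2],[(310.8,205.1),(324.9,182.1),(290.9,130.2)]))
print('screw w2',onz(c2,(291,132),.192),'rod w2',onz(c2,(370,123),.163))
for a in [(247,93),(352,82),(360,160),(256,170)]: print('plate',onz(c2,a,.004))
print('tray',[onz(c1,a,.02)[:2].round(4) for a in [(241,96),(344,103),(337,202),(236,196)]])
print('bail tri',tri([cs,ct,c1],[(243.5,175),(201.4,215.3),(283.4,161)]))
def crop(im,x,y,w,h,k): return cv2.resize(im[y:y+h,x:x+w],None,fx=k,fy=k,interpolation=cv2.INTER_CUBIC)
a=crop(q1['pixels'],225,85,130,125,4);b=crop(s['pixels'],205,165,80,70,6)
cv2.imwrite('pics/d1.png',a);cv2.imwrite('pics/d2.png',b);cv2.imwrite('pics/d3.png',crop(q2['pixels'],235,70,155,110,5))
```

```text
grip tri (array([ 0.51061466, -0.13472253,  0.15666076]), array([ 0.2, -0.1, -2.5, -0.5, -0.4,  1. ]))
screw w2 [ 0.50990026 -0.13454926  0.192     ] rod w2 [ 0.58477759 -0.12708579  0.163     ]
plate [ 0.45513666 -0.08729646  0.004     ]
plate [ 0.5990071  -0.07304964  0.004     ]
plate [ 0.61687024 -0.17900195  0.004     ]
plate [ 0.46558095 -0.19364024  0.004     ]
tray [array([0.4144, 0.2395]), array([0.5612, 0.2302]), array([0.5581, 0.0848]), array([0.4023, 0.094 ])]
bail tri (array([0.47244888, 0.15661458, 0.10971644]), array([-1.2,  1.9, -2.4, -3.9, -1.3,  1. ]))
```

View pics/d1.png

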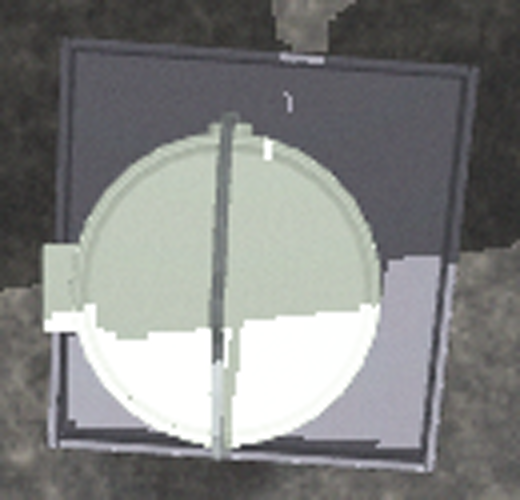

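View pics/d2.png

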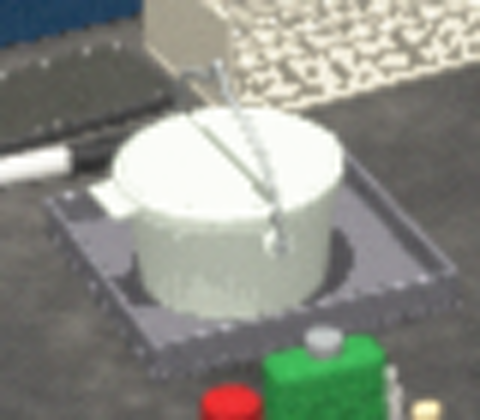

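View pics/d3.png

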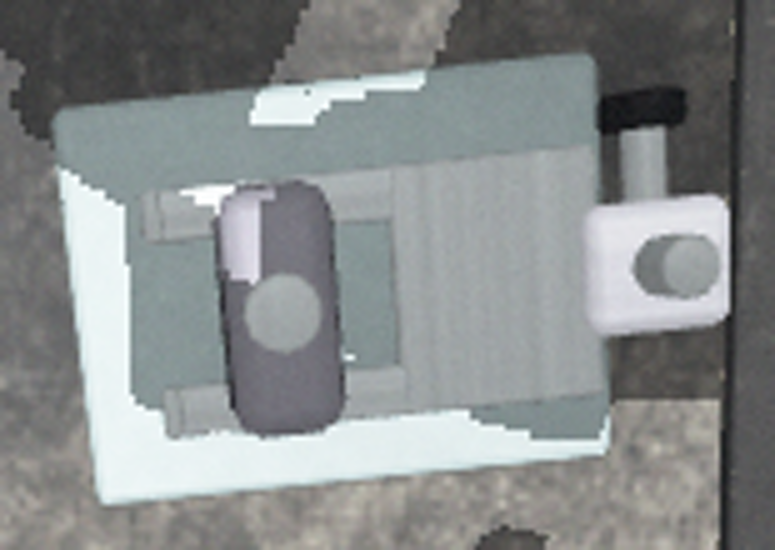

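Run:
```python
from h import *
q1,s1=pickle.load(open('w1.pkl','rb'))
c1=cam(q1,s1['tcp_pos'],s1['eef_rot'])
s=pickle.load(open('a_side.pkl','rb'));t=pickle.load(open('a_top.pkl','rb'));cs,ct=cam(s),cam(t)
P=lambda x,y,k,x0,y0:np.array([x0+x/k,y0+y/k])
def W(p,X):
    x,y,a,l=p;R=Ro.from_euler('z',a).as_matrix();return R@np.array(X)+[x,y,.004]
obs=[(c1,P(230,118,4,225,85),'e+'),(c1,P(217,455,4,225,85),'e-'),(ct,P(62,303,4,165,140),'e+'),(ct,P(248,299,4,165,140),'e-'),
 (cs,P(277,237,6,205,165),'e-'),(cs,P(218,66,6,205,165),'k'),(c1,P(230,291,4,225,85),'lid'),(ct,P(152,302,4,165,140),'lid')]
def pt(p,n):
    l=p[3]
    return W(p,{'e+':[0,.056,.044],'e-':[0,-.056,.044],'lid':[0,0,.062],'k':[.067*np.sin(l),0,.044+.067*np.cos(l)]}[n])
def f(p):
    e=[]
    for c,u,n in obs:e+=list(proj(c,pt(p,n))[0]-u)
    # wire mid column in w1
    e.append(proj(c1,pt(p,'k'))[0][0]-(225+218/4.))
    return np.array(e)
o=least_squares(f,[.47,.15,0,0],loss='soft_l1');print(o.x);print(f(o.x).round(1));print('kink',pt(o.x,'k'),proj(c1,pt(o.x,'k')),proj(ct,pt(o.x,'k')),proj(cs,pt(o.x,'k')))
g=np.array([.50990026,-.13454926]);rd=np.array([.58477759,-.12708579]);d=rd-g;print(np.degrees(np.arctan2(*d[::-1])),np.linalg.norm(d))
a=np.array([[ .45513666,-.08729646],[.5990071,-.07304964],[.61687024,-.17900195],[.46558095,-.19364024]])
print([np.degrees(np.arctan2(*(a[j]-a[i])[::-1])) for i,j in((0,1),(3,2),(3,0),(2,1))])
```

```text
[ 0.47204783  0.15650675 -0.03859    -0.04016973]
[ 0.7  0.9  0.7 -2.9  0.7  1.2 -1.   0.6  0.2  1.3 -0.2 -0.6 -0.9  0.6
 -0.7 -0.6  0. ]
kink [0.46935919 0.15661056 0.11494595] [[279.52119297 162.52103447]] [[198.58836534 212.25228971]] [[241.13975143 175.39403189]]
5.692210436396315 0.07524837494836546
[np.float64(5.655297124932601), np.float64(5.526561233760733), np.float64(95.60917391408115), np.float64(99.56984574381184)]
```

Run:
```python
from h import *
from station import r
a=np.radians(5.6);o=down(a);ux=np.array([np.cos(a),np.sin(a),0])
g=np.array([.509,-.1355,.172])
r.move_to(g+[0,0,.1],o)
print(r.line_to(g,feed=.12,stop_force=8),r.get_state()['tcp_pos'])
r.gripper_close(30)
s=r.get_state();print(s['time'],s['width'],s['tcp_pos'],s['contact_force'])
p=r.snapshot('side');cv2.imwrite('pics/e1.png',cv2.resize(p['pixels'][130:310,220:400],None,fx=3.3,fy=3.3,interpolation=2))
```

```text
False [ 0.50942889 -0.1357773   0.1727617 ]
7.075 0.020242212289062724 [ 0.50906619 -0.13551019  0.17200266] [ 0.98898311  0.11199483 -0.52835993]
```

View pics/e1.png

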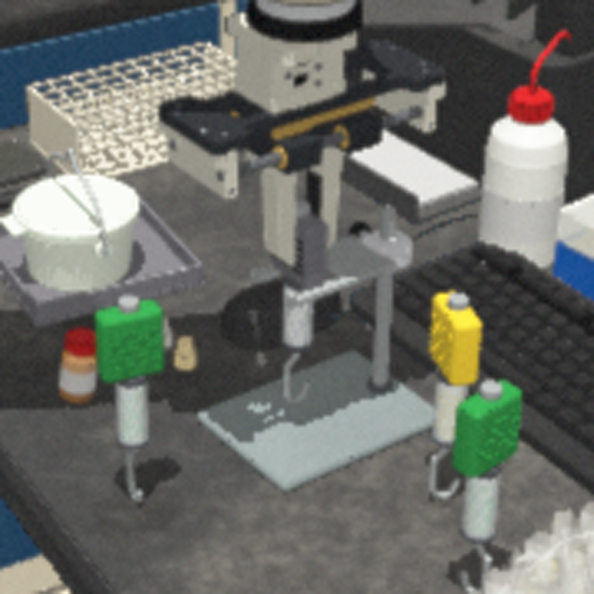

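The view shows the grey block between the fingers (width 20.2 mm), with the hook at (295,385). Next I'll take it out.

Run:
```python
from h import *
from station import r
a=np.radians(5.6);ux=np.array([np.cos(a),np.sin(a),0])
g=np.array([.509,-.1355,.172])
r.line_to(g+[0,0,.013],feed=.06); print(r.get_state()['contact_force'])
r.line_to(g+[0,0,.013]-.085*ux,feed=.1)
s=r.get_state();print(s['time'],s['width'],s['contact_force'])
r.line_to([.424,-.143,.30],feed=.2)
# toward pail, standing off 65 mm on its robot side, yaw of pail -0.0386
o=down(-.0386);
r.line_to([.405,.02,.30],ori=o,feed=.25)
r.line_to([.400,.155,.30],feed=.25)
s=r.get_state();print(s['time'],s['width'],s['tcp_pos'],s['eef_rot'])
for n in('side','top'):
    p=r.snapshot(n);pickle.dump(p,open(f'f_{n}.pkl','wb'));cv2.imwrite(f'pics/f_{n}.png',cv2.resize(p['pixels'][60:260,100:340],None,fx=3,fy=3,interpolation=2))
    for k in('balance_grip','hook_seat','bail_top'):print(n,k,[(np.round(x['at'],1),round(x['confidence'],2)) for x in r.pinpoint(p,k)])
```

```text
[-0.4024809 -0.3609642 -1.1304465]
8.4917 0.01972251754889232 [-0.36870155 -0.29111522 -2.19226112]
10.7167 0.019978967251436566 [0.40018348 0.15396238 0.29979382] [ 2.26407832e+00  2.17781317e+00 -1.10290520e-03]
side balance_grip [(array([260.6, 233.4]), 0.96), (array([215.4, 120.7]), 0.86), (array([356.8, 230. ]), 0.68), (array([371. , 262.1]), 0.66), (array([247.1, 211. ]), 0.6)]
side hook_seat [(array([257.6, 281. ]), 0.63), (array([354.1, 280.1]), 0.61), (array([363.9, 303.5]), 0.41), (array([214.1, 165.8]), 0.38)]
side bail_top [(array([244. , 177.4]), 0.65)]
top balance_grip [(array([367.6, 158.5]), 0.76), (array([411.4, 173.1]), 0.65), (array([330.6, 243.7]), 0.56)]
top hook_seat []
top bail_top [(array([198.7, 211.7]), 0.46)]
```

View pics/f_side.png

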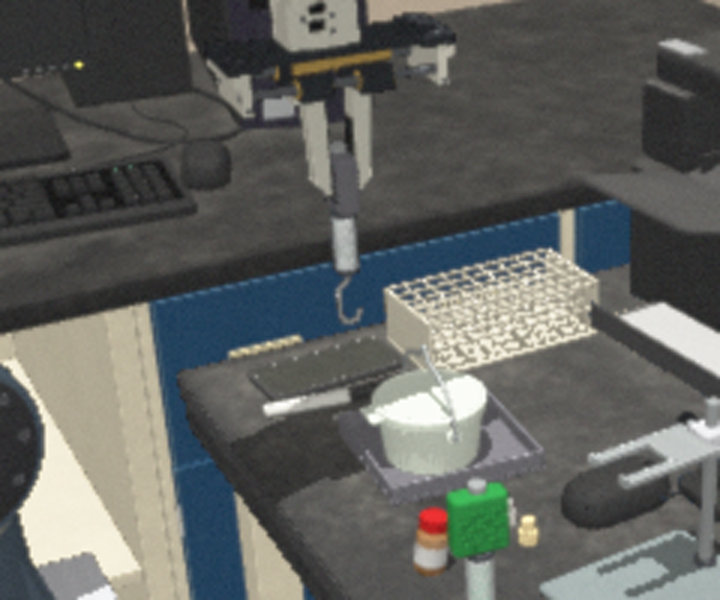

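View pics/f_top.png

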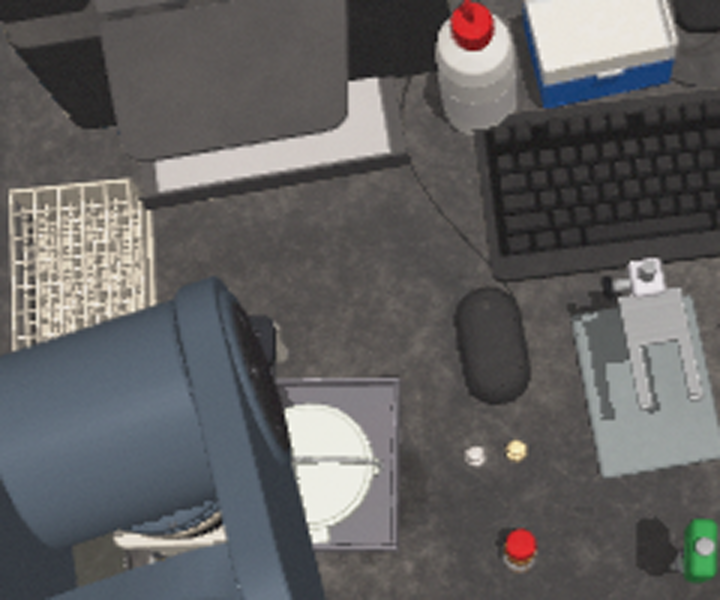

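Run:
```python
from h import *
s=pickle.load(open('f_side.pkl','rb'));cs=cam(s)
cv2.imwrite('pics/f2.png',cv2.resize(s['pixels'][85:215,190:270],None,fx=5.6,fy=5.6,interpolation=2)[:,:])
im=cv2.imread('pics/f2.png');print(im.shape)
for u in ((216.3,162),(214.1,165.8),(215.4,120.7)):
    o=least_squares(lambda v:proj(cs,[.400,v[0],v[1]])[0]-u,[.15,.16]);print(u,o.x)
for z in(.288,.1625,.1555,.1705):print(z,proj(cs,[.400,.154,z]))
print(proj(cs,[.409,.154,.1705]),proj(cs,[.391,.154,.1705]), proj(cs,[.4002,.154,.32]))
```

```text
(728, 448, 3)
(216.3, 162) [0.15430537 0.17225923]
(214.1, 165.8) [0.17235884 0.1537777 ]
(215.4, 120.7) [0.13935934 0.29063198]
0.288 [[213.17845788 119.84332956]]
0.1625 [[216.60123466 165.44389737]]
0.1555 [[216.7831962  167.86811309]]
0.1705 [[216.39216903 162.65858238]]
[[219.58803804 161.91212865]] [[213.18008969 163.40882233]] [[212.32951569 107.51380076]]
```

View pics/f2.png

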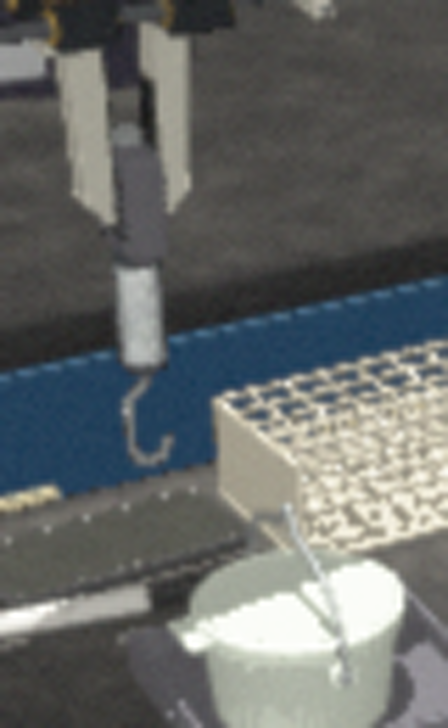

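Run:
```python
from h import *
from station import r
a=-.0386;ux=np.array([np.cos(a),np.sin(a),0])
k=np.array([.4695,.1567,.115]);T=k+[0,0,.1375-.020]
r.line_to(T-.07*ux+[0,0,.06],ori=down(a),feed=.15)
r.line_to(T-.07*ux,feed=.12)
print(r.get_state()['tcp_pos'])
print(r.line_to(T,feed=.05,stop_force=3))
s=r.get_state();print(s['time'],s['tcp_pos'],s['contact_force'],T)
p=r.snapshot('side');pickle.dump(p,open('g_side.pkl','wb'))
cv2.imwrite('pics/g.png',cv2.resize(p['pixels'][90:230,190:300],None,fx=5.4,fy=5.4,interpolation=2)[170:])
```

```text
[0.3998784  0.15949301 0.23304958]
False
13.5667 [0.46932798 0.1567184  0.23254662] [ 0.44796642 -0.27747666 -0.63382945] [0.4695 0.1567 0.2325]
```

View pics/g.png

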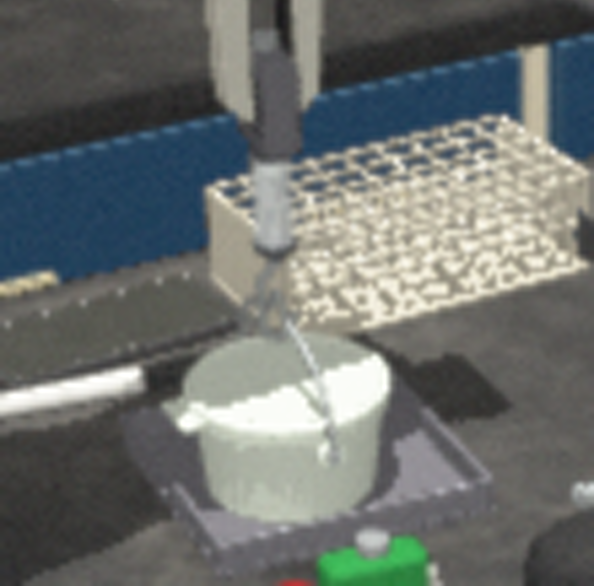

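The view shows the hook (crop ~265,310) just behind and under the kink, and the pail is undisturbed. Next I'll raise it partway and check.

Run:
```python
from h import *
from station import r
T=np.array([.4695,.1567,.2325])
for dz in(.018,.024,.029):
    r.line_to(T+[0,0,dz],feed=.03);r.dwell(.2);s=r.get_state();print(dz,s['time'],s['contact_force'],s['torque'])
p=r.snapshot('side');pickle.dump(p,open('h_side.pkl','wb'))
cv2.imwrite('pics/hh.png',cv2.resize(p['pixels'][90:230,190:300],None,fx=5.4,fy=5.4,interpolation=2)[170:])
```

```text
0.018 14.5667 [ 0.22966046 -0.30737847 -1.05278745] [-0.06327497  0.05267535 -0.02027905]
0.024 15.1167 [ 0.57985186 -0.58625254 -2.76286126] [-0.30325028  0.03965997 -0.02767214]
0.029 15.6333 [-0.10129283 -0.43415369 -4.88117909] [-0.11975782  0.07951673  0.03050687]
```

View pics/hh.png

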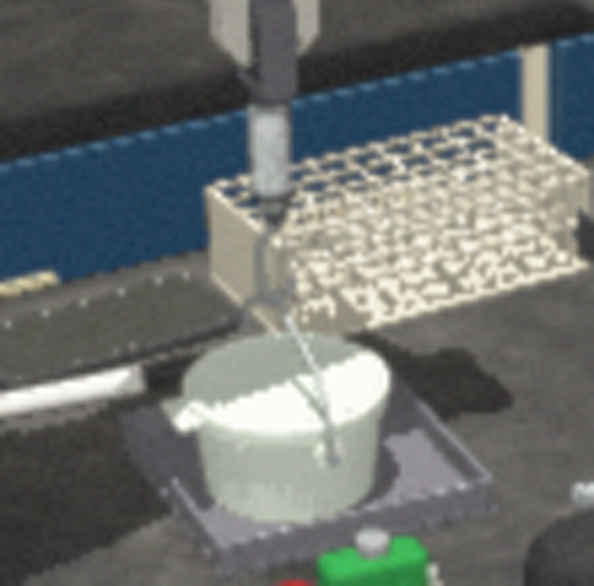

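The force is rising as the spring predicts (about 3.5–4 N), so the handle is caught. Now the lift.

Run:
```python
from h import *
from station import r
T=np.array([.4695,.1567,.2325])
r.line_to(T+[0,0,.042],feed=.02);print(r.get_state()['contact_force'])
r.line_to(T+[0,0,.055],feed=.02);print(r.get_state()['contact_force'])
r.line_to(T+[0,0,.110],feed=.04);r.dwell(1.5)
s=r.get_state();print(s['time'],s['contact_force'],s['width'],s['tcp_pos'])
for i in range(2):
  p=r.snapshot('side');pickle.dump(p,open(f'i{i}_side.pkl','wb'))
  for k in('balance_grip','hook_seat','bail_top','pail'):print(k,[(np.round(x['at'],1),round(x['confidence'],2)) for x in r.pinpoint(p,k)])
  if i==0:r.dwell(.3)
cv2.imwrite('pics/i.png',cv2.resize(p['pixels'][60:230,190:300],None,fx=4.7,fy=4.7,interpolation=2)[200:])
q=r.snapshot('wrist');cv2.imwrite('pics/iw.png',q['pixels'])
```

```text
[-1.51625385 -0.44321749 -4.80689015]
[-0.17656323  0.3550879  -5.31442344]
20.3083 [ 0.2422863   0.01680079 -5.87314931] 0.019793773172767887 [0.4694929  0.15669224 0.34248549]
balance_grip [(array([238.4,  98.1]), 0.94), (array([259.9, 234.2]), 0.86), (array([356.4, 227.6]), 0.84), (array([243.5, 248.3]), 0.64), (array([366.1, 259.5]), 0.6), (array([241.9, 211.9]), 0.26)]
hook_seat [(array([237.9, 108.8]), 0.75), (array([239.9, 149.2]), 0.59), (array([353. , 280.2]), 0.59), (array([259.6, 282.3]), 0.58), (array([365.2, 303.8]), 0.41)]
bail_top []
pail [(array([238.9, 185.1]), 0.77)]
balance_grip [(array([240.5,  98.1]), 0.63), (array([357.1, 230. ]), 0.62), (array([367. , 259.4]), 0.61), (array([260.5, 232.9]), 0.6)]
hook_seat [(array([259.5, 281.3]), 0.51), (array([238.7, 149.5]), 0.42), (array([365.4, 306.9]), 0.42), (array([352.2, 279. ]), 0.4)]
bail_top [(array([242.9, 148.9]), 0.51)]
pail [(array([240.4, 185.5]), 0.88), (array([282.7, 235.7]), 0.45), (array([303.7, 227.3]), 0.39)]
```

View pics/i.png

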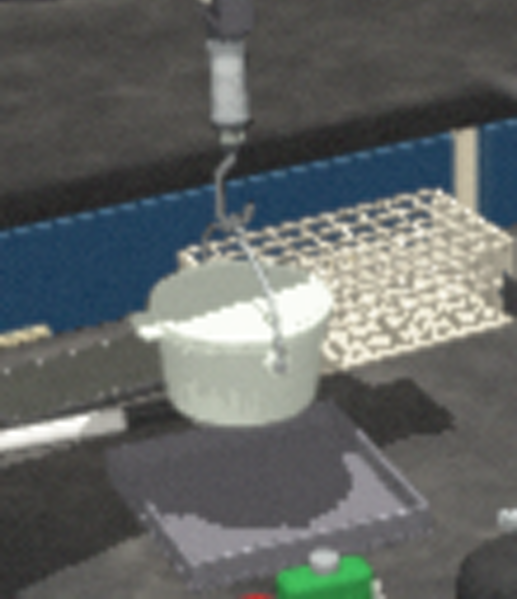

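View pics/iw.png

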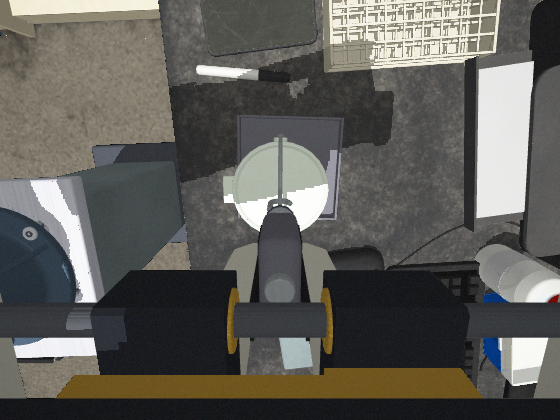

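Run:
```python
from h import *
from station import r
r.dwell(2.)
ims=[]
for i in range(4):
  p=r.snapshot('side');ims.append(p['pixels'][130:200,205:280].astype(np.float32).mean(2));r.dwell(.2)
print([np.round(cv2.phaseCorrelate(ims[0],x)[0],3) for x in ims],[float(np.abs(x-ims[0]).mean()) for x in ims])
s=r.get_state();print(s['time'],s['contact_force'],s['width'],s['tcp_pos'])
c=cam(p)
cv2.imwrite('pics/j.png',cv2.resize(p['pixels'][125:205,200:300],None,fx=7.5,fy=7.5,interpolation=2))
# predicted level pail, rim ellipses
R=Ro.from_euler('z',-.0386).as_matrix();b=np.array([.472,.1565,.0])
im=cv2.imread('pics/j.png')
for z0 in(.086,):
  th=np.linspace(0,2*np.pi,80)
  for h,rad in((.062,.053),(0,.0435)):
    X=np.c_[.4695+rad*np.cos(th),.1567+rad*np.sin(th),np.full(80,z0+h)]
    u=((proj(c,X)-[200,125]+.5)*7.5).astype(int);cv2.polylines(im,[u.reshape(-1,1,2)],True,(0,0,255),1)
  for y in(.056,-.056):
    u=(proj(c,[.4695+.0386*y,.1567+y,z0+.044])[0]-[200,125]+.5)*7.5;cv2.circle(im,tuple(u.astype(int).tolist()),6,(255,0,0),1)
  u=(proj(c,[.4695,.1567,z0+.111])[0]-[200,125]+.5)*7.5;cv2.circle(im,tuple(u.astype(int).tolist()),6,(255,0,0),1)
cv2.imwrite('pics/j2.png',im)
```

```text
[array([0.5, 0. ]), array([ 0.486, -0.004]), array([0.475, 0.021]), array([ 0.485, -0.027])] [0.0, 1.7996824979782104, 1.7850792407989502, 1.7790476083755493]
24.1583 [-0.51308051  0.26262797 -5.52470491] 0.019571568851698327 [0.46949219 0.15669587 0.34251103]
```

View pics/j2.png

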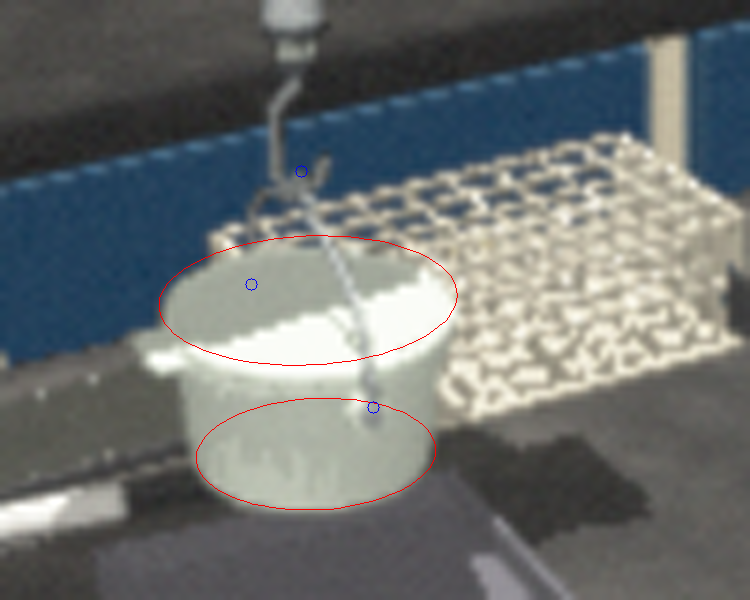

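Run:
```python
from h import *
from station import r
p0=pickle.load(open('a_side.pkl','rb'));p=r.snapshot('side');c=cam(p)
def ov(p,b,tilt,y0,x0):
  im=cv2.resize(p['pixels'][y0:y0+80,x0:x0+90],None,fx=6,fy=6,interpolation=2)
  R=(Ro.from_rotvec([tilt[0],tilt[1],0])*Ro.from_euler('z',-.0386)).as_matrix()
  th=np.linspace(0,2*np.pi,80)
  d=lambda X:(((proj(c,(R@np.atleast_2d(X).T).T+b)-[x0,y0])+.5)*6).astype(int)
  for h,rad in((.062,.053),(0,.0435)):
    cv2.polylines(im,[d(np.c_[rad*np.cos(th),rad*np.sin(th),0*th+h]).reshape(-1,1,2)],True,(0,0,255),1)
  for y in(.056,-.056):cv2.circle(im,tuple(d([0,y,.044])[0].tolist()),5,(255,0,0),1)
  return im
a=ov(p0,np.array([.472,.1565,.004]),(0,0),160,198)
b=ov(p,np.array([.4675,.1567,.081]),(0,0),130,198)
cv2.imwrite('pics/k.png',np.hstack([a,b])[:, :])
im=np.hstack([a,b]);cv2.imwrite('pics/k.png',cv2.resize(im,(800,int(800*im.shape[0]/im.shape[1]))))
```

```text
(no output)
```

View pics/k.png

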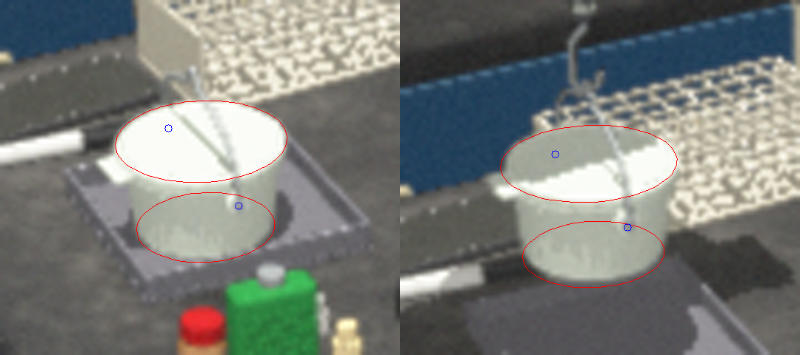

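Run:
```python
from h import *
from station import r
p=r.snapshot('side');m=r.trace(p,'pail');print([(x['confidence'],x['at'],int(x['pixels'].sum())) for x in m])
pickle.dump((p,m[0]['pixels']),open('k.pkl','wb'))
im=cv2.resize(p['pixels'],None,fx=8,fy=8,interpolation=2)[140*8:200*8,205*8:280*8].copy()
mm=cv2.resize(m[0]['pixels'].astype(np.uint8),None,fx=8,fy=8,interpolation=0)[140*8:200*8,205*8:280*8]
cn,_=cv2.findContours(mm.copy(),0,2);im2=im.copy();cv2.drawContours(im2,cn,-1,(0,0,255),1)
cv2.imwrite('pics/l.png',im2)
```

```text
[(0.58, [239.7, 171.4], 1177)]
```

View pics/l.png

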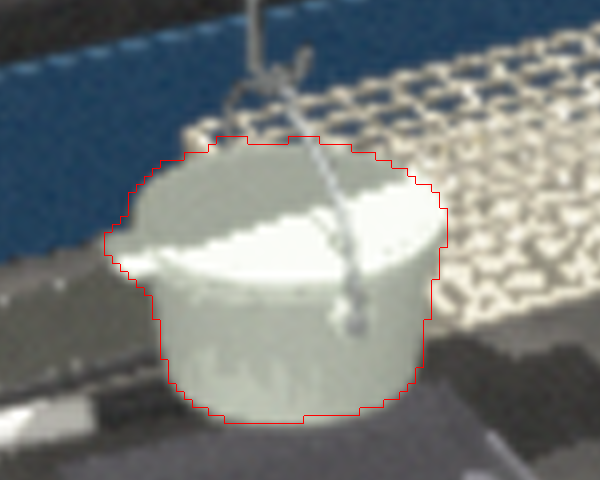

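Run:
```python
from h import *
p=pickle.load(open('h_side.pkl','rb'))
im=cv2.resize(p['pixels'],None,fx=8,fy=8,interpolation=2)[165*8:225*8,205*8:280*8].copy()
cv2.imwrite('pics/l0.png',im)
```

```text
(no output)
```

View pics/l0.png

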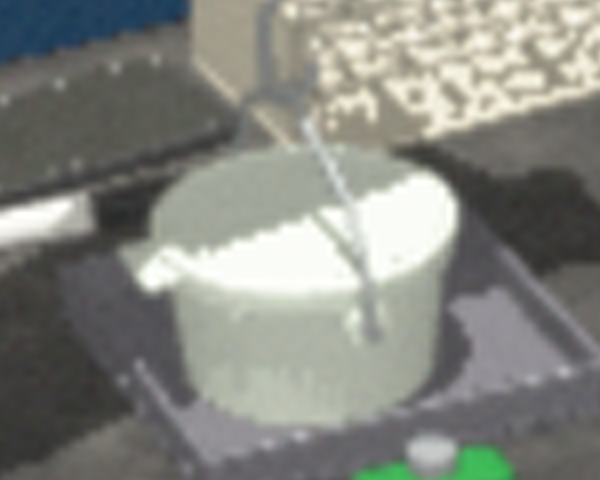

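Run:
```python
from h import *
p=pickle.load(open('h_side.pkl','rb'));c=cam(p)
th=np.linspace(0,2*np.pi,360)
def feat(b,tilt,y0):
  R=(Ro.from_rotvec([tilt[0],tilt[1],0])*Ro.from_euler('z',-.0386)).as_matrix()
  d=lambda X:(proj(c,(R@np.atleast_2d(X).T).T+b)-[205,y0]+.5)*8
  L=d(np.c_[.053*np.cos(th),.053*np.sin(th),0*th+.062]);F=d(np.c_[.0435*np.cos(th),.0435*np.sin(th),0*th]);e=d([0,-.059,.044])[0]
  tab=d([-.065,0,.058])[0]
  return np.array([L[:,0].min(),L[:,0].max(),L[:,1].min(),L[:,1].max(),F[:,1].max(),e[0],e[1], L[L[:,0].argmin(),1]-L[L[:,0].argmax(),1]])
o0=np.array([150,460,145,296,425,372,328.]);o1=np.array([132,447,142,285,423,350,320.])
m0=feat(np.array([.472,.1565,.004]),(0,0),165);bias=o0-m0[:7];print(m0.round(),bias.round())
f=lambda q:(feat(q[:3],q[3:],140)[:7]-o1+bias)/np.array([3]*7)
s=least_squares(f,[.4695,.157,.084,0,0],diff_step=1e-3,x_scale=[.01,.01,.01,.1,.1]);print(s.x.round(4),(s.fun*3).round(1));C=np.linalg.inv(s.jac.T@s.jac);print(np.sqrt(np.diag(C)).round(4))
f2=lambda q:f(np.r_[q,0,0]);s=least_squares(f2,[.4695,.157,.084]);print(s.x,(s.fun*3).round(1))
```

```text
[152. 461. 142. 289. 433. 378. 335.  11.] [-2. -1.  3.  7. -8. -6. -7.]
[0.4714 0.1711 0.0768 0.0326 0.0635] [-1.6 -0.9  0.7 -1.1 -2.1  2.4  2.5]
[0.0072 0.0132 0.0073 0.0187 0.0504]
[0.47453278 0.16862248 0.07658574] [-2.8 -2.2  2.  -0.1 -0.9  4.9 -1. ]
```

Run:
```python
from h import *
from station import r
s=r.get_state();p=r.snapshot('wrist');c=cam(p,s['tcp_pos'],s['eef_rot'])
im=cv2.resize(p['pixels'][125:245,215:345],None,fx=6,fy=6,interpolation=2)
off=np.array([215,125]);th=np.linspace(0,2*np.pi,200)
d=lambda X:((proj(c,X)-off+.5)*6).astype(int)
for dx,col in((0,(0,0,255)),(.003,(255,0,0))):
  X=np.c_[.4695+dx+.053*np.cos(th),.1567+.053*np.sin(th),0*th+.142]
  cv2.polylines(im,[d(X).reshape(-1,1,2)],True,col,1)
cv2.imwrite('pics/m.png',im[:, :780])
```

```text
(no output)
```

View pics/m.png

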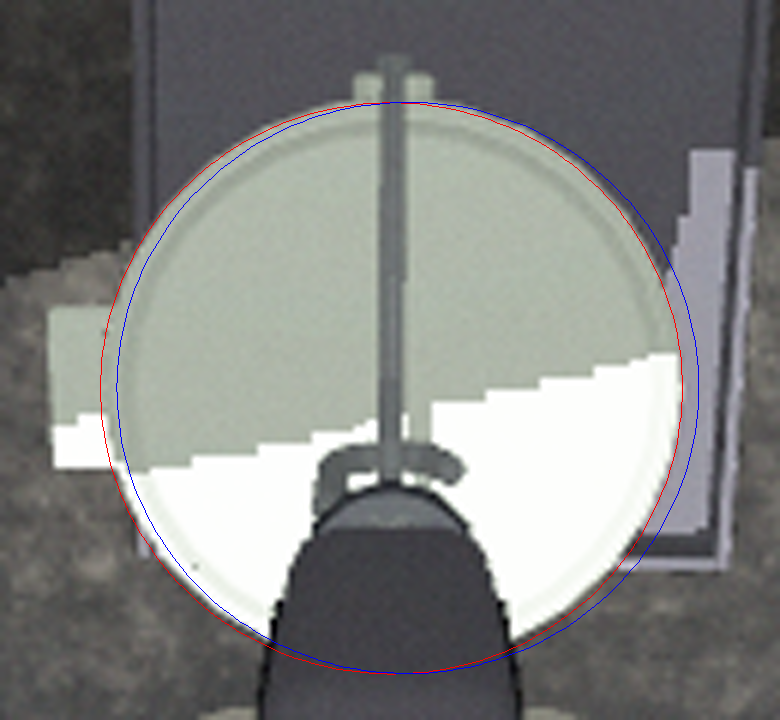

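The wrist view shows the wire sitting in the hook's bend at (390,465). The lid sits on the predicted circle centred on the hook's axis, so the pail hangs level. I'm handing in.

Run:
```python
from station import r
s=r.get_state();print(s['time'],s['contact_force'],s['width']);r.job_done()
```

```text
24.3583 [ 0.68232635 -0.39291315 -5.79278826] 0.01980160400124978
the job is handed in; nothing more can be done
```

I took the grey spring balance out of its fork by the grip, hooked it under the kink in the pail's handle and lifted the pail out of the tray. I handed in at 24.4 s with it hanging there; no verdict comes back, so what follows rests on my own checks.

**Last checks:**
- **Grip:** the balance is still held, with the fingers 19.8 mm apart.
- **Load:** the downward force is about 5.5 to 5.9 N. By the spring's stiffness, that is enough to draw the hook well past 7 mm.
- **Hook:** the wrist picture shows the wire in the bend of the hook.
- **Stillness:** over four side pictures the pail moved less than 0.05 pixel.
- **Height and position:** the underside is about 77 to 84 mm above the worktop. The pail is about 15 mm from the tray's centre.

**Least certain:** levelness. A rough outline fit to the side picture gave tilts of 0.03 ± 0.02 and 0.06 ± 0.05 rad, against a limit of 0.12 rad. The wrist picture shows the lid centred under the hook to about 1 mm, which points to a small tilt. The side-view fit also placed the pail about 12 mm further in y than the wrist picture did. I put that down to poor depth in that view.

I did not measure the bystanders again at the end. The vial, the nuts and the mouse were in their places in the pictures taken while I carried the balance over, and the marker was still in its place after the lift.

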